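# Scrape the sample case clean, free its catch if caught, hold the cover open

## Task

Take the scraper block and wipe the three loose copper chips off the cover of the grey sample case, onto the worktop beside it, so that none can fall in, and put the block down on the worktop. Then gently tug the cover up by its black bar before you touch the catch: it may come up freely or be caught; if it is caught, slide the orange thumb piece of the catch outward to its stop. Raise the cover about half way (45 degrees) and finish holding it there by its bar, for it falls shut by itself; leave the carton and the syringe box where they are.

Things in the scene. Friction and masses are not known exactly. Their poses are not given: they have to be found in the camera images.
- case: Grey sample case, fixed to the worktop, 110 mm deep (its x) by 150 mm wide (its y) by 70 mm high without its cover. Origin at the centre of its underside, on the worktop. Its +x points to the hinge side, -x to its front (towards the robot, roughly), +y to its left, -y to the side with the catch, z up. A vial rack stands inside the case, under the cover.
- cover_angle (a joint): Angle of the cover in rad: 0 shut, grows as the front rises, stop at 1.35. If the catch holds it, it has only about 0.04 rad of play (the bar rises about 6 mm) and then stops hard.
- cover_hinge (a point): Middle of the cover's hinge axis, which runs along the case's y: in the case's frame at [55, 0, 70] mm.
- cover_bar (a point): Middle of the black round bar to lift the cover by: 10 mm diameter, 84 mm long, along the case's y, on two slanting arms at its ends, clear round its middle 65 mm. Cover shut: at [-93, 0, 95] mm in the case's frame, 38 mm in front of the case. It moves round the hinge with the cover; the round bar can turn between pinching fingers.
- cover: The hinged cover: a flat aluminium plate, 114 x 154 x 6 mm, upper face 76 mm above the worktop when shut, with the bar in front and a hidden tongue beneath for the catch. About 0.3 kg; it falls shut from any angle (2 to 3 N at the bar). Origin on the hinge axis; its axes lie along those of the case when shut.
- catch_top (a point): Centre of the top of the black catch housing on the right-hand (-y) side of the case, 50 x 50 mm, top 64 mm above the worktop, at [-20, -100] mm in the case's frame. The bolt is hidden inside; nothing outside shows whether it holds the cover.
- thumb (a joint): Travel of the thumb piece in m: 0 home (always so at the start), growing as it slides outward along the case's -y, stop at 0.018. It stays where it is left and takes about 2 N to move. From 0.012 on the bolt is certainly drawn back; it stays back.
- thumb_top (a point): Centre of the top of the orange thumb piece, a square post 10 x 10 mm, 38 mm tall, standing on the catch; its top is 104 mm above the worktop. At home it lies at [-20, -92] mm in the case's frame.
- scraper: Blue scraper block with a black rubber foot: 90 mm long (its x), 24 mm thick at its foot, 22 mm above (its y), 48 mm high, 0.12 kg. Origin at the centre of its underside; it stands upright on the worktop at the start.
- chip_1: Loose copper chip, 14 x 10 x 8 mm, 12 g, on top of the cover at the start; origin at the centre of its underside.
- chip_2: Loose copper chip, 14 x 10 x 8 mm, 12 g, on top of the cover at the start; origin at the centre of its underside.
- chip_3: Loose copper chip, 14 x 10 x 8 mm, 12 g, on top of the cover at the start; origin at the centre of its underside.
- septa_carton: Small white and green carton, 42 x 74 x 48 mm, a bystander; leave it. Origin at the centre of its underside.
- syringe_box: Flat blue syringe box, 40 x 165 x 22 mm, a bystander; leave it. Origin at the centre of its underside.
There are look-alikes about, which are no part of the job. There is more than one size of the scraper; the one meant has the size given above.

How it is judged:
By the outcome, as a careful person would: the job done as asked, in the order asked, and still so for the second after the job is handed in, while the arm keeps its last pose, push and grip.
It also fails if it takes over 72 s, if anything falls off the work surface, if the arm or the gripper's body presses on something with over 40 N, if the wrist force passes 120 N, or if a joint passes its speed limit or range.

## Robot

A 6-joint arm with a two-finger parallel gripper is mounted at the origin on a cart in front of the work surface, level with it; the furniture and walls round the work are solid. World frame = base frame: x ahead of the robot, y to its left, z up, the work surface at z = 0. Lengths are in m, angles in rad, forces in N, time in s.
With the tool pointing down it reaches from about 0.3 to 0.85 m from the base axis. Payload 5.4 kg.
Tool frame: the origin (TCP) lies midway between the tips of the shut fingers; the grasp point (between the pads) lies 19 mm behind it; z points along the fingers, y is the line along which they close (so a half turn about z gives the same grasp; the last joint's range is limited). The gripper opens to 85 mm and grips with 20 to 120 N. Pads are 22 mm wide; open, the fingers measure 114 mm over their backs; the gripper's body (76 mm by 85 mm) begins 54 mm behind the grasp point. The pads swing forward as they close: fully open they stand 13 mm farther back than shut.
Start: joints at [-1.444, 0.158, 1.597, -0, 1.386, -0.21], TCP at [0.19, -0.543, 0.231] pointing down, gripper open.
Joint ranges: [-2.91, 2.91], [-0.94, 2.29], [0.18, 2.7], [-1.29, 4.43], [0.17, 2.64], [-3, 3]. Speed limits (rad/s): [2.57, 2.57, 3.14, 3.14, 3.14, 3.14].

## Interface

Orientations are given as a rotation vector (axis times angle).
In Python, from cell import observe, get_image, camera_info, sign_off gives the robot as it stands.
- The arm moves only by the tool carry_out, never from a script. Its argument "targets" is a list of rows, each an object with "jaw": the gripper command: -1 is fully open, 1 is shut, values between are in proportion; "dp": the shift along the tool's x, y, z in units of 1 m (1.0 is 1 m), a list of three; "turn": the turn, a rotation vector about the tool's x, y, z in units of pi rad (1.0 is pi rad), a list of three. A call has 1 to 8 rows; each row is the pose to reach, as a shift and turn from the pose commanded when the call began, along the tool's axes at that moment, turning the shorter way round; what a row does not reach only later rows make up. A row lasts 1/8 s, in which the tool goes at most 62.5 mm and 10.7 degrees, less where a joint would pass 70% of its speed; a pose out of reach is approached as far as the arm can. A call with a number of a shift or a turn outside -1 to 1 is refused whole. A call with a gripper value outside its range is refused whole. The fingers move at their own pace and stop on an object; the grip force is fixed at half the most. Time passes only in rows, so rows that repeat a pose let the fingers close. It gives the time, the measured TCP pose, the force, the opening and the grip force at its end, in the units of the state.
- observe(): the state, without advancing time (a new reading comes with each control period).
- get_image(name): name is "side" or "top"; returns the picture (400x640x3 uint8, red, green, blue); there is no depth.
- camera_info(name): a dict with "fx", "fy", "cx", "cy" (pixels), "rvec" (rotation vector, rad) and "tvec" (3), from world to camera coordinates, as OpenCV has them. Camera axes: x right, y down, z forward; pixel columns grow to the right and rows downward; lengths in m; the calibration is good to about 2 mm. A picture is of the moment at which its call begins. camera_info takes no time and is no camera call.
- sign_off(): hands the job in; it is judged then, once.
The state is a dict: "t": time; "joints": joint angles; "dq": joint speeds; "joint_efforts": joint torques, N m; "eef_pos": TCP position; "tcp_rot": TCP orientation; "contact_force": force on the tool from outside, world axes, zero at the start; "wrist_torque": the same for the moment, N m; "finger_gap": finger opening in m; "grip_force": force on a finger pad.
Only numpy, scipy, OpenCV 4.12 (cv2) and the standard library are available. Lean on these libraries where they do the work, as an engineer would, in place of code of your own. Each camera call takes 0.05 s, during which the arm holds its last target. There are 200 camera calls.

## Working session

There is one attempt and no reset: what is moved stays moved. The work goes in short steps, Python scripts to look and compute and a tool call to move; the robot and the scene stay as the last step left them, time stands still between calls to the robot, and variables do not carry over. Pictures are saved under pics/ and viewed, at most 10 in all, crops included, and the job is handed in when it is done.

Besides the shell and the picture viewer there is one more tool, called in YAML: its name, and indented under it one key for each argument. carry_out: Moves the arm, as the interface text tells. Shifts and turns lie within -1 to 1; 1 stands for 1 m of shift or pi rad of turn. Its arguments: {"type":"object","properties":{"targets":{"type":"array"}},"required":["targets"]}

```bash
mkdir -p pics; ls; cat > h.py <<'E'
import numpy as np, cv2
from cell import observe, get_image, camera_info, sign_off
from scipy.spatial.transform import Rotation as R
def cam(n):
    c=camera_info(n); K=np.array([[c['fx'],0,c['cx']],[0,c['fy'],c['cy']],[0,0,1.]])
    return K,R.from_rotvec(np.ravel(c['rvec'])).as_matrix(),np.ravel(c['tvec'])
def ray(n,uv):
    K,r,t=cam(n); d=r.T@np.linalg.inv(K)@np.array([uv[0],uv[1],1.]); return -r.T@t,d
def plane(n,uv,z):
    o,d=ray(n,uv); return o+d*(z-o[2])/d[2]
def proj(n,p):
    K,r,t=cam(n); q=K@(r@np.asarray(p,float)+t); return q[:2]/q[2]
def tri(a,b):
    (o1,d1),(o2,d2)=ray('top',a),ray('side',b)
    d1=d1/np.linalg.norm(d1);d2=d2/np.linalg.norm(d2)
    s=np.linalg.lstsq(np.c_[d1,-d2],o2-o1,rcond=None)[0]
    p,q=o1+s[0]*d1,o2+s[1]*d2; return (p+q)/2,np.linalg.norm(p-q)
def snap(n,f):
    im=get_image(n); cv2.imwrite('pics/'+f,im[:,:,::-1]); return im
def to_tool(dw):
    s=observe(); return R.from_rotvec(s['tcp_rot']).inv().apply(dw)
E
python3 - <<'E'
from h import *
snap('top','top0.png');snap('side','side0.png')
for n in('top','side'):
    c=camera_info(n);K,r,t=cam(n);print(n,c['fx'],-r.T@t,r[2])
s=observe();print(s)
print(R.from_rotvec(s['tcp_rot']).as_matrix().round(3))
E
```

```text
pics
top 379.8654278358455 [ 0.36706835 -0.28657542  0.94267334] [ 0.17167518 -0.00982041 -0.98510466]
side 467.2156494261507 [0.551173   0.56665569 0.70266388] [-0.05087537 -0.81257113 -0.58063745]
{'t': 0.1, 'joints': array([-1.44411766e+00,  1.59000890e-01,  1.59814402e+00,  1.95679685e-05,
        1.38620504e+00, -2.10090054e-01]), 'dq': array([-0.00119902, -0.00112773, -0.00440143, -0.00153184,  0.00020334,
        0.00112902]), 'joint_efforts': array([ 3.97411677e-04, -3.96989179e+01, -3.32338393e+01, -1.88901577e-04,
        4.12259848e-03, -7.11925793e-06]), 'eef_pos': array([ 0.18992154, -0.54213831,  0.23038812]), 'tcp_rot': array([-3.09543133e+00, -5.26199124e-01, -1.45192083e-04]), 'contact_force': array([-0.05404035,  0.28229695,  0.22418426]), 'wrist_torque': array([-0.00122246, -0.05946355, -0.015896  ]), 'grip_force': 0.0, 'finger_gap': 0.08544910320419072}
[[ 0.944  0.33  -0.   ]
 [ 0.33  -0.944  0.002]
 [ 0.    -0.002 -1.   ]]
```

View pics/top0.png

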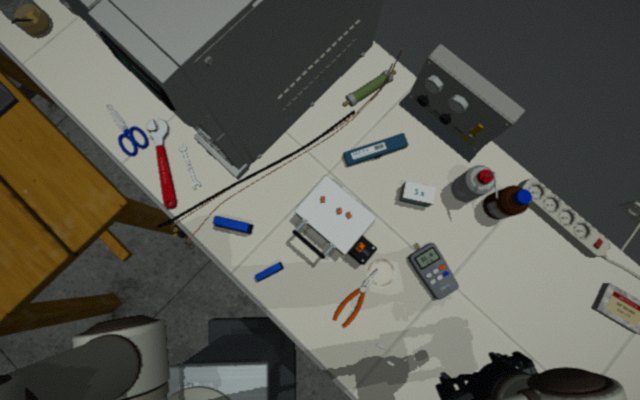

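View pics/side0.png

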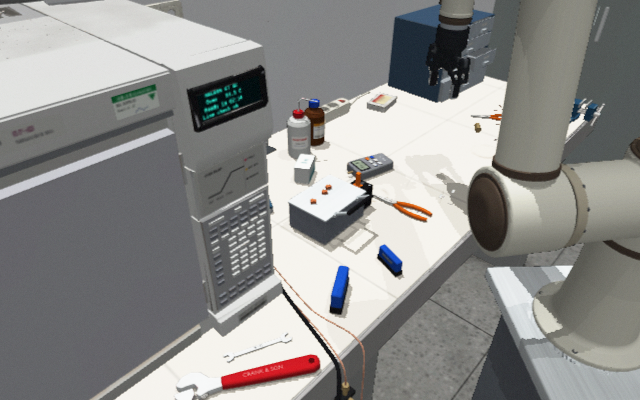

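The top view shows the case cover at about (335,215) with chips at (323,199), (338,211) and (349,215). The bar is near (303,248), and the orange thumb is near (362,245). There are two candidate blue blocks, A at top (233,225) / side (340,288) and B at top (269,271) / side (390,260). I'll measure both.

```bash
cat > m.py <<'E'
from h import *
t=cv2.imread('pics/top0.png');s=cv2.imread('pics/side0.png')
def hsv(im):return cv2.cvtColor(im,cv2.COLOR_BGR2HSV)
def blobs(m,mn):
    n,l,st,c=cv2.connectedComponentsWithStats(m.astype(np.uint8));return [(c[i],st[i],l==i) for i in range(1,n) if st[i][4]>=mn]
def rng(im,a,b):return cv2.inRange(hsv(im),a,b)
for n,im in(('top',t),('side',s)):
    print(n)
    for c,st,m in blobs(rng(im,(105,140,50),(125,255,255)),60):
        if not(st[4]<3000):continue
        (cx,cy),wh,a=cv2.minAreaRect(np.argwhere(m)[:,::-1].astype(np.float32))
        bx=cv2.boxPoints(((cx,cy),wh,a))
        P=np.array([plane(n,p,0.045)[:2] for p in bx])
        print('blue',np.round([cx,cy,*wh]),st[4],P.mean(0).round(3),np.linalg.norm(P[1]-P[0]).round(3),np.linalg.norm(P[2]-P[1]).round(3))
    for c,st,m in blobs(rng(im,(3,110,60),(15,255,255)),8):
        if st[4]<400:print('copper/orange',c.round(1),st[4],plane(n,c,.08).round(3),plane(n,c,.104).round(3))
m=rng(t,(0,0,150),(180,60,255))
crop=cv2.resize(t[165:300,205:390],None,fx=4,fy=4,interpolation=cv2.INTER_CUBIC);cv2.imwrite('pics/c1.png',crop)
E
python3 m.py
```

```text
top
blue [132. 140.  25.  26.] 272 [0.69  0.164] 0.064 0.067
blue [524. 196.  14.  14.] 174 [ 0.524 -0.786] 0.034 0.035
blue [231. 224.  36.   9.] 319 [ 0.475 -0.082] 0.021 0.086
blue [268. 272.   7.  28.] 183 [ 0.361 -0.169] 0.064 0.015
copper/orange [322.4 199.1] 19 [ 0.523 -0.299  0.08 ] [ 0.518 -0.299  0.104]
copper/orange [338.7 210.4] 19 [ 0.495 -0.336  0.08 ] [ 0.492 -0.334  0.104]
copper/orange [348.3 214.6] 20 [ 0.485 -0.357  0.08 ] [ 0.482 -0.355  0.104]
copper/orange [598.1 243.3] 27 [ 0.405 -0.922  0.08 ] [ 0.404 -0.904  0.104]
copper/orange [360.1 246.8] 65 [ 0.411 -0.381  0.08 ] [ 0.41  -0.379  0.104]
copper/orange [441.7 267. ] 24 [ 0.361 -0.562  0.08 ] [ 0.361 -0.555  0.104]
copper/orange [345.1 302.9] 160 [ 0.289 -0.343  0.08 ] [ 0.291 -0.341  0.104]
copper/orange [354.6 310.5] 161 [ 0.272 -0.363  0.08 ] [ 0.275 -0.361  0.104]
copper/orange [626.6 302. ] 73 [ 0.274 -0.966  0.08 ] [ 0.277 -0.947  0.104]
side
blue [314. 103.   8.   9.] 68 [ 0.501 -0.927] 0.031 0.067
blue [390. 258.  31.  12.] 317 [ 0.368 -0.145] 0.035 0.078
blue [339. 287.  13.  43.] 489 [ 0.477 -0.07 ] 0.113 0.026
copper/orange [377.8  98. ] 16 [ 0.289 -0.886  0.08 ] [ 0.299 -0.83   0.104]
copper/orange [313.4 113.1] 144 [ 0.507 -0.771  0.08 ] [ 0.508 -0.719  0.104]
copper/orange [495.7 116.3] 49 [-0.061 -0.742  0.08 ] [-0.037 -0.692  0.104]
copper/orange [366.7 158.1] 9 [ 0.375 -0.493  0.08 ] [ 0.382 -0.453  0.104]
copper/orange [357.7 179.7] 87 [ 0.41 -0.39  0.08] [ 0.415 -0.353  0.104]
copper/orange [326. 189.] 39 [ 0.49  -0.351  0.08 ] [ 0.492 -0.315  0.104]
copper/orange [312.8 200.7] 20 [ 0.523 -0.304  0.08 ] [ 0.524 -0.27   0.104]
copper/orange [411.6 210. ] 309 [ 0.302 -0.263  0.08 ] [ 0.312 -0.231  0.104]
```

View pics/c1.png

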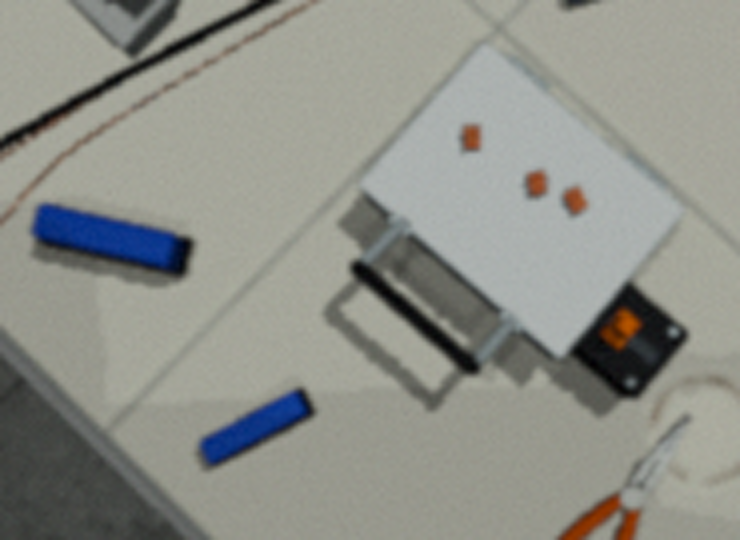

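The crop confirms it: block A at crop (112,238) measures about 86×21 mm, so it is the 90×22 scraper. Block B at crop (255,428) is about 64×15 mm, so it is a look-alike. Next I'll get the case pose from the cover corners at crop (487,40), (683,210), (560,357) and (362,185).

```bash
cat > p.py <<'E'
from h import *
cr=lambda p:(np.array(p)/4+[205,165]-.4)
C=[plane('top',cr(p),.076)[:2] for p in [(487,40),(683,210),(560,357),(362,185)]]
for i in range(4):print('cover',C[i].round(3),np.linalg.norm(C[i]-C[i-1]).round(3))
b=[plane('top',cr(p),.095)[:2] for p in [(357,267),(473,367)]];print('bar',b,np.linalg.norm(b[1]-b[0]))
ydir=(C[0]-C[1]+C[3]-C[2]);ydir/=np.linalg.norm(ydir);xdir=np.array([ydir[1],-ydir[0]])
print('yaw',np.degrees(np.arctan2(xdir[1],xdir[0])))
c=np.mean(C,0); 
print('centre',c,'case origin',c+ .002*xdir)
O=c
f=lambda x,y:(O+xdir*x+ydir*y)
print('bar pred',f(-.093,0),np.mean(b,0),'thumb pred',f(-.02,-.092))
t=cv2.imread('pics/top0.png')
for uv in [(322.4,199.1),(338.7,210.4),(348.3,214.6)]:
    q=plane('top',uv,.082)[:2]-O;print('chip in case',(q@xdir).round(4),(q@ydir).round(4))
m=cv2.inRange(cv2.cvtColor(t,cv2.COLOR_BGR2HSV),(105,140,50),(125,255,255));m[:, :200]=0;m[:,255:]=0;m[:200]=0;m[250:]=0
P=np.array([plane('top',p[::-1],.046)[:2] for p in np.argwhere(m)])
r=cv2.minAreaRect(P.astype(np.float32)*1000);print('scraper',r)
print('tri top-centre',tri(cr((112,228)),(341.5,272)))
E
python3 p.py
```

```text
cover [ 0.581 -0.31 ] 0.112
cover [ 0.478 -0.42 ] 0.151
cover [ 0.396 -0.346] 0.11
cover [ 0.497 -0.235] 0.15
bar [array([ 0.4483707 , -0.23305816]), array([ 0.39140378, -0.29630359])] 0.08511882225038822
yaw -42.86894419127109
centre [ 0.48833456 -0.32773187] case origin [ 0.48980038 -0.32909252]
bar pred [ 0.42017377 -0.26446177] [ 0.41988724 -0.26468088] thumb pred [ 0.41108654 -0.38155328]
chip in case 0.0053 0.0442
chip in case 0.0103 -0.0012
chip in case 0.0174 -0.0241
scraper ((474.540771484375, -81.93669128417969), (85.71786499023438, 21.15355110168457), 74.56538391113281)
tri top-centre (array([ 0.47545753, -0.08861082,  0.06322362]), np.float64(0.0047593307325776235))
```

```bash
cat >> h.py <<'E'
O=np.array([.4883,-.3277]);XD=np.array([.733,-.680]);YD=np.array([.680,.733])
def case(x,y): return O+XD*x/1000+YD*y/1000
def goto(x,y,z,yaw,tilt=0):
    "dp and turn to put the TCP at x,y,z, tool pointing down, tool x at yaw (deg); tilt about tool x (deg)"
    s=observe();A=R.from_rotvec(s['tcp_rot'])
    B=R.from_euler('z',yaw,degrees=True)*R.from_euler('x',180+tilt,degrees=True)
    print('at',np.round(s['eef_pos'],4),'F',np.round(s['contact_force'],1),'gap',round(s['finger_gap'],4),'t',s['t'])
    print('dp',A.inv().apply(np.array([x,y,z])-s['eef_pos']).round(4),'turn',((A.inv()*B).as_rotvec()/np.pi).round(4))
E
python3 -c "
from h import *
goto(.474,-.083,.13,74.6)"
```

```text
at [ 0.1899 -0.5421  0.2304] F [-0.1  0.3  0.2] gap 0.0854 t 0.1
dp [ 0.4198 -0.3393  0.1011] turn [-0.0004 -0.0004 -0.3072]
```

carry_out:
  targets:
    - {"jaw": -0.4,"dp": [0.06,-0.05,0],"turn": [0,0,-0.05]}
    - {"jaw": -0.4,"dp": [0.12,-0.1,0],"turn": [0,0,-0.1]}
    - {"jaw": -0.4,"dp": [0.168,-0.136,0.01],"turn": [0,0,-0.15]}
    - {"jaw": -0.4,"dp": [0.216,-0.174,0.02],"turn": [0,0,-0.2]}
    - {"jaw": -0.4,"dp": [0.264,-0.213,0.03],"turn": [0,0,-0.25]}
    - {"jaw": -0.4,"dp": [0.312,-0.252,0.04],"turn": [0,0,-0.3]}
    - {"jaw": -0.4,"dp": [0.36,-0.291,0.06],"turn": [0,0,-0.307]}
    - {"jaw": -0.4,"dp": [0.408,-0.33,0.08],"turn": [0,0,-0.307]}

```text
t: 1.1
eef_pos: [0.4499, -0.1221, 0.1609]
tcp_rot: [2.499, 1.903, 0.0]
contact_force: [1.5, -1.5, 0.4]
finger_gap: 0.0598
grip_force: 0.0
```

```bash
python3 -c "
from h import *
goto(.474,-.083,.015,74.6)"
```

```text
at [ 0.4499 -0.1221  0.1609] F [ 1.5 -1.5  0.4] gap 0.0598 t 1.1
dp [0.0441 0.0127 0.1459] turn [ 0.0003  0.0001 -0.0002]
```

carry_out:
  targets:
    - {"jaw": -0.4,"dp": [0,0,0.02],"turn": [0,0,0]}
    - {"jaw": -0.4,"dp": [0,0,0.02],"turn": [0,0,0]}

```text
t: 1.35
eef_pos: [0.4478, -0.1224, 0.1394]
tcp_rot: [-2.495, -1.902, 0.003]
contact_force: [-0.5, 0.9, 0.5]
finger_gap: 0.06
grip_force: 0.0
```

```bash
python3 - <<'E'
from h import *
goto(.474,-.083,.015,74.6)
# refine scraper from side view: top face corners at z .048, plus arm in top
t=snap('side','s1.png')
m=cv2.inRange(cv2.cvtColor(t[:,:,::-1].copy(),cv2.COLOR_BGR2HSV),(105,140,50),(125,255,255))[250:330,310:365]
print(m.sum()/255)
cv2.imwrite('pics/c2.png',cv2.resize(t[150:350,270:430,::-1],None,fx=3,fy=3,interpolation=cv2.INTER_CUBIC))
E
```

```text
at [ 0.4478 -0.1224  0.1394] F [-0.5  0.9  0.5] gap 0.06 t 1.35
dp [0.0448 0.0154 0.1243] turn [-0.0014 -0.0003  0.0003]
486.0
```

View pics/c2.png

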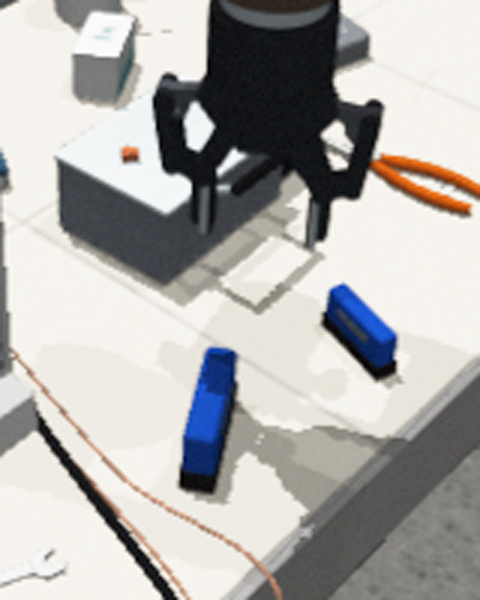

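The side crop shows the scraper upright and clear of the fingers, with its top face centred near crop (213,390), i.e. pixel (341,280).

```bash
python3 - <<'E'
from h import *
print(plane('side',(341,280),.048), tri((231.5,222.5),(341,280)))
for p in [(.474,-.083),(.475,-.085),(.478,-.078)]:
  print(p,[ (proj(n,(*p,.048))).round(1) for n in('top','side')])
# ends in both views
for s in(-1,1): 
  e=np.array([.474,-.083])+s*.045*np.array([.266,.964]); print([proj(n,(*e,.048)).round(1) for n in('top','side')])
E
```

```text
[ 0.47403378 -0.08151875  0.048     ] (array([ 0.47582561, -0.08257939,  0.04745109]), np.float64(0.0038319500264331753))
(0.474, -0.083) [array([231.5, 224. ]), array([341. , 279.5])]
(0.475, -0.085) [array([232.3, 223.6]), array([340.4, 278.7])]
(0.478, -0.078) [array([229.4, 222.4]), array([339.1, 281.3])]
[array([249.8, 228.6]), array([345.2, 264. ])]
[array([213.2, 219.5]), array([336.4, 296.2])]
```

Both views agree on the scraper at (0.4745, −0.0825), so I'll go down and grasp it.

carry_out:
  targets:
    - {"jaw": -0.4,"dp": [0.045,0.0155,0.0],"turn": [0,0,0]}
    - {"jaw": -0.4,"dp": [0.045,0.0155,0.05],"turn": [0,0,0]}
    - {"jaw": -0.4,"dp": [0.045,0.0155,0.1],"turn": [0,0,0]}
    - {"jaw": -0.4,"dp": [0.045,0.0155,0.124],"turn": [0,0,0]}
    - {"jaw": 1,"dp": [0.045,0.0155,0.124],"turn": [0,0,0]}
    - {"jaw": 1,"dp": [0.045,0.0155,0.124],"turn": [0,0,0]}
    - {"jaw": 1,"dp": [0.045,0.0155,0.124],"turn": [0,0,0]}
    - {"jaw": 1,"dp": [0.045,0.0155,0.124],"turn": [0,0,0]}

```text
t: 2.4
eef_pos: [0.4777, -0.0858, 0.0193]
tcp_rot: [2.497, 1.9, 0.002]
contact_force: [-1.3, -2.9, 7.5]
finger_gap: 0.0211
grip_force: 59.6
```

```bash
python3 -c "
from h import *
s=observe();print(s['grip_force'])
p=case(10,-50)
goto(*p,.17,137.1);goto(*p,.17,-42.9)"
```

```text
59.63288068771362
at [ 0.4777 -0.0858  0.0193] F [-1.3 -2.9  7.5] gap 0.0211 t 2.4
dp [-0.2795  0.0611 -0.1502] turn [ 0.001   0.001  -0.3475]
at [ 0.4777 -0.0858  0.0193] F [-1.3 -2.9  7.5] gap 0.0211 t 2.4
dp [-0.2795  0.0611 -0.1502] turn [ 0.0012 -0.0011  0.6525]
```

carry_out:
  targets:
    - {"jaw": 1,"dp": [0,0,0],"turn": [0,0,0]}
    - {"jaw": 1,"dp": [0,0,-0.03],"turn": [0,0,0]}
    - {"jaw": 1,"dp": [0,0,-0.08],"turn": [0,0,0]}
    - {"jaw": 1,"dp": [0,0,-0.13],"turn": [0,0,0]}
    - {"jaw": 1,"dp": [0,0,-0.15],"turn": [0,0,0]}
    - {"jaw": 1,"dp": [0,0,-0.15],"turn": [0,0,0]}

```text
t: 3.15
eef_pos: [0.4772, -0.0851, 0.1693]
tcp_rot: [2.496, 1.901, 0.004]
contact_force: [-0.4, 0.2, -1.9]
finger_gap: 0.0206
grip_force: 59.1
```

```bash
python3 - <<'E'
from h import *
p=case(10,-48)
goto(*p,.17,137.1)
t=snap('side','s2.png')
cv2.imwrite('pics/c3.png',cv2.resize(t[130:330,270:430,::-1],None,fx=3,fy=3,interpolation=cv2.INTER_CUBIC))
E
```

```text
at [ 0.4772 -0.0851  0.1693] F [-0.4  0.2 -1.9] gap 0.0206 t 3.15
dp [-0.2781  0.0621 -0.0003] turn [ 0.0012  0.001  -0.3474]
```

View pics/c3.png

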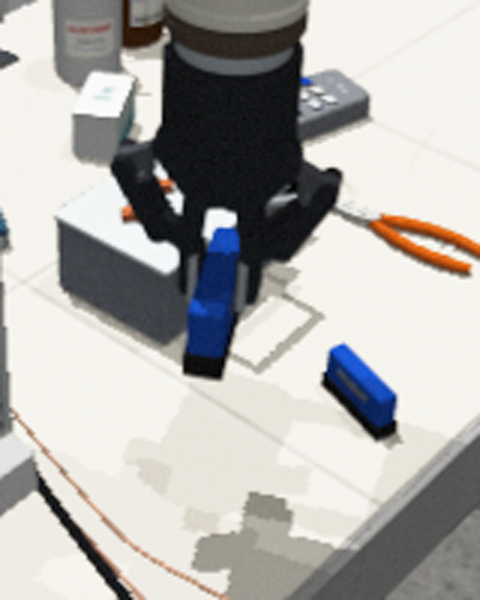

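The block is held upright with its foot free. I'll carry it over the start of the wipe.

carry_out:
  targets:
    - {"jaw": 1,"dp": [-0.046,0.01,0],"turn": [0,0,-0.058]}
    - {"jaw": 1,"dp": [-0.093,0.021,0],"turn": [0,0,-0.116]}
    - {"jaw": 1,"dp": [-0.139,0.031,0],"turn": [0,0,-0.174]}
    - {"jaw": 1,"dp": [-0.185,0.041,0],"turn": [0,0,-0.232]}
    - {"jaw": 1,"dp": [-0.232,0.052,0],"turn": [0,0,-0.29]}
    - {"jaw": 1,"dp": [-0.278,0.062,0],"turn": [0,0,-0.347]}
    - {"jaw": 1,"dp": [-0.278,0.062,0],"turn": [0,0,-0.347]}
    - {"jaw": 1,"dp": [-0.278,0.062,0],"turn": [0,0,-0.347]}

```text
t: 4.2
eef_pos: [0.461, -0.3678, 0.1652]
tcp_rot: [-1.152, -2.919, -0.004]
contact_force: [-0.2, -0.4, -2.3]
finger_gap: 0.0213
grip_force: 59.1
```

```bash
python3 - <<'E'
from h import *
p=case(10,-50)
goto(*p,.105,137.1)
# foot bottom from side view at known xy: where would bottom near end (case x=-35) be
for z in(.145,.15,.155): print(z,proj('side',(*case(-35,-48+12),z)).round(1),proj('side',(*case(55,-48+12),z)).round(1))
E
```

```text
at [ 0.461  -0.3678  0.1652] F [-0.2 -0.4 -2.3] gap 0.0213 t 4.2
dp [-0.0029 -0.0021  0.0602] turn [ 0.0003 -0.0012 -0.0009]
0.145 [349.8 170. ] [319.6 156.7]
0.15 [349.9 168.1] [319.6 154.8]
0.155 [350.  166.3] [319.7 153. ]
```

carry_out:
  targets:
    - {"jaw": 1,"dp": [-0.003,-0.001,0.03],"turn": [0,0,0]}
    - {"jaw": 1,"dp": [-0.003,-0.001,0.058],"turn": [0,0,0]}
    - {"jaw": 1,"dp": [-0.003,-0.001,0.064],"turn": [0,0,0]}
    - {"jaw": 1,"dp": [-0.003,-0.001,0.067],"turn": [0,0,0]}
    - {"jaw": 1,"dp": [-0.003,-0.001,0.067],"turn": [0,0,0]}

```text
t: 4.82
eef_pos: [0.4638, -0.3721, 0.1013]
tcp_rot: [1.15, 2.922, -0.001]
contact_force: [-0.4, -0.6, -0.9]
finger_gap: 0.0209
grip_force: 59.1
```

```bash
python3 - <<'E'
from h import *
goto(*case(10,-50),.0955,137.1)
E
```

```text
at [ 0.4638 -0.3721  0.1013] F [-0.4 -0.6 -0.9] gap 0.0209 t 4.825
dp [ 0.0023 -0.0008  0.0058] turn [-0.0001  0.0005 -0.0004]
```

carry_out:
  targets:
    - {"jaw": 1,"dp": [0,0,0.003],"turn": [0,0,0]}
    - {"jaw": 1,"dp": [0,0,0.005],"turn": [0,0,0]}
    - {"jaw": 1,"dp": [0,0,0.005],"turn": [0,0,0]}

```text
t: 5.2
eef_pos: [0.4633, -0.372, 0.0953]
tcp_rot: [1.151, 2.923, -0.0]
contact_force: [0.3, 0.4, -1.2]
finger_gap: 0.0211
grip_force: 59.2
```

carry_out:
  targets:
    - {"jaw": 1,"dp": [0,0,0.001],"turn": [0,0,0]}
    - {"jaw": 1,"dp": [0,0,0.002],"turn": [0,0,0]}
    - {"jaw": 1,"dp": [0,0,0.002],"turn": [0,0,0]}

```text
t: 5.58
eef_pos: [0.4633, -0.3721, 0.0952]
tcp_rot: [-1.151, -2.923, 0.0]
contact_force: [-4.8, 4.9, 11.0]
finger_gap: 0.0209
grip_force: 61.0
```

Contact at TCP z 0.0953, as expected. Back off to a light press and sweep along case +y (tool +y).

carry_out:
  targets:
    - {"jaw": 1,"dp": [0,0.004,-0.0013],"turn": [0,0,0]}
    - {"jaw": 1,"dp": [0,0.014,-0.0013],"turn": [0,0,0]}
    - {"jaw": 1,"dp": [0,0.024,-0.0013],"turn": [0,0,0]}
    - {"jaw": 1,"dp": [0,0.034,-0.0013],"turn": [0,0,0]}
    - {"jaw": 1,"dp": [0,0.044,-0.0013],"turn": [0,0,0]}
    - {"jaw": 1,"dp": [0,0.054,-0.0013],"turn": [0,0,0]}
    - {"jaw": 1,"dp": [0,0.064,-0.0013],"turn": [0,0,0]}
    - {"jaw": 1,"dp": [0,0.074,-0.0013],"turn": [0,0,0]}

```text
t: 6.58
eef_pos: [0.5144, -0.318, 0.0953]
tcp_rot: [1.15, 2.923, -0.003]
contact_force: [-4.5, -3.7, 6.0]
finger_gap: 0.021
grip_force: 60.2
```

carry_out:
  targets:
    - {"jaw": 1,"dp": [0,0.01,0],"turn": [0,0,0]}
    - {"jaw": 1,"dp": [0,0.02,0],"turn": [0,0,0]}
    - {"jaw": 1,"dp": [0,0.029,0],"turn": [0,0,0]}
    - {"jaw": 1,"dp": [0,0.037,0],"turn": [0,0,0]}
    - {"jaw": 1,"dp": [0,0.045,0],"turn": [0,0,0]}
    - {"jaw": 1,"dp": [0,0.053,0],"turn": [0,0,0]}
    - {"jaw": 1,"dp": [0,0.06,0],"turn": [0,0,0]}
    - {"jaw": 1,"dp": [0,0.066,0],"turn": [0,0,0]}

```text
t: 7.58
eef_pos: [0.5593, -0.269, 0.0948]
tcp_rot: [1.15, 2.923, -0.0]
contact_force: [0.2, 0.8, -1.5]
finger_gap: 0.0212
grip_force: 59.2
```

```bash
python3 - <<'E'
from h import *
s=observe();q=s['eef_pos'][:2]-O;print('case xy',q@XD,q@YD)
goto(*case(10,95),.17,137.1)
snap('side','s3.png')
E
```

```text
case xy 0.012116372541710873 0.09128281286963003
at [ 0.5593 -0.269   0.0948] F [ 0.2  0.8 -1.5] gap 0.0212 t 7.575
dp [ 0.0021  0.0037 -0.0752] turn [-0.      0.0001 -0.0004]
```

View pics/s3.png

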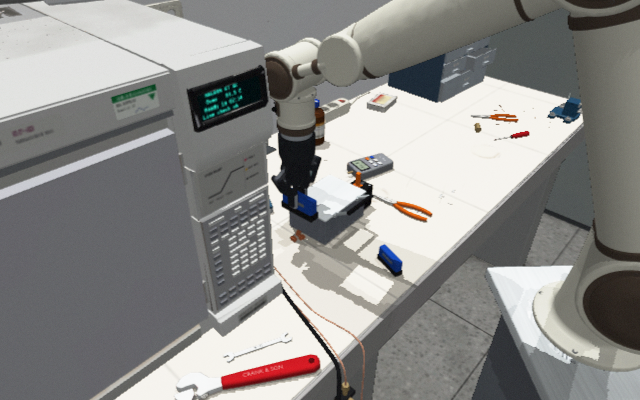

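The chips now lie on the worktop beside the case, near side (298,238). I'll lift and carry the block back to its old spot.

carry_out:
  targets:
    - {"jaw": 1,"dp": [0,0.002,-0.04],"turn": [0,0,0]}
    - {"jaw": 1,"dp": [0,0.004,-0.08],"turn": [0,0,0]}
    - {"jaw": 1,"dp": [0,0.004,-0.08],"turn": [0,0,0]}

```text
t: 8.0
eef_pos: [0.5636, -0.2666, 0.1775]
tcp_rot: [1.148, 2.918, -0.001]
contact_force: [0.1, 0.1, -1.7]
finger_gap: 0.021
grip_force: 59.3
```

```bash
python3 - <<'E'
from h import *
goto(.474,-.083,.05,74.6)
E
```

```text
at [ 0.5636 -0.2666  0.1775] F [ 0.1  0.1 -1.7] gap 0.021 t 8.0
dp [0.1915 0.0731 0.1265] turn [0.0016 0.0013 0.347 ]
```

carry_out:
  targets:
    - {"jaw": 1,"dp": [0.035,0.013,0],"turn": [0,0,0.058]}
    - {"jaw": 1,"dp": [0.07,0.026,0],"turn": [0,0,0.116]}
    - {"jaw": 1,"dp": [0.105,0.04,0.01],"turn": [0,0,0.174]}
    - {"jaw": 1,"dp": [0.14,0.053,0.03],"turn": [0,0,0.232]}
    - {"jaw": 1,"dp": [0.17,0.065,0.06],"turn": [0,0,0.29]}
    - {"jaw": 1,"dp": [0.192,0.073,0.1],"turn": [0,0,0.347]}
    - {"jaw": 1,"dp": [0.192,0.073,0.126],"turn": [0,0,0.347]}
    - {"jaw": 1,"dp": [0.192,0.073,0.126],"turn": [0,0,0.347]}

```text
t: 9.0
eef_pos: [0.4672, -0.08, 0.0448]
tcp_rot: [-2.493, -1.899, 0.006]
contact_force: [0.9, 0.1, -1.5]
finger_gap: 0.021
grip_force: 59.2
```

```bash
python3 - <<'E'
from h import *
goto(.474,-.083,.0193,74.6)
E
```

```text
at [ 0.4672 -0.08    0.0448] F [ 0.9  0.1 -1.5] gap 0.021 t 9.0
dp [-0.0011  0.0076  0.0254] turn [-0.0027 -0.0006 -0.0001]
```

carry_out:
  targets:
    - {"jaw": 1,"dp": [0,0,0.02],"turn": [0,0,0]}
    - {"jaw": 1,"dp": [0,0,0.026],"turn": [0,0,0]}
    - {"jaw": 1,"dp": [0,0,0.03],"turn": [0,0,0]}
    - {"jaw": 1,"dp": [0,0,0.03],"turn": [0,0,0]}

```text
t: 9.5
eef_pos: [0.4715, -0.0826, 0.0193]
tcp_rot: [2.499, 1.902, 0.001]
contact_force: [-0.3, 0.1, -2.6]
finger_gap: 0.0213
grip_force: 59.3
```

Just at the worktop, so I'll press about 1 mm, then release and lift.

carry_out:
  targets:
    - {"jaw": 1,"dp": [0,0,0.0015],"turn": [0,0,0]}
    - {"jaw": -0.2,"dp": [0,0,0.0],"turn": [0,0,0]}
    - {"jaw": -0.2,"dp": [0,0,0.0],"turn": [0,0,0]}
    - {"jaw": -0.2,"dp": [0,0,-0.02],"turn": [0,0,0]}
    - {"jaw": -0.2,"dp": [0,0,-0.08],"turn": [0,0,0]}
    - {"jaw": -0.2,"dp": [0,0,-0.14],"turn": [0,0,0]}
    - {"jaw": -0.2,"dp": [0,0,-0.16],"turn": [0,0,0]}

```text
t: 10.38
eef_pos: [0.473, -0.0832, 0.1831]
tcp_rot: [2.494, 1.899, 0.006]
contact_force: [-0.2, 0.4, -1.0]
finger_gap: 0.051
grip_force: 0.0
```

```bash
python3 - <<'E'
from h import *
goto(*case(-93,0),.16,47.1)
b=snap('side','s4.png');a=snap('top','t4.png')
A=cv2.resize(a[160:290,200:390,::-1],None,fx=2.6,fy=2.6,interpolation=cv2.INTER_CUBIC)
B=cv2.resize(b[150:320,270:420,::-1],None,fx=2,fy=2,interpolation=cv2.INTER_CUBIC)
cv2.imwrite('pics/c5.png',np.hstack([A,cv2.copyMakeBorder(B,0,max(0,A.shape[0]-B.shape[0]),0,0,0)[:A.shape[0]]]))
E
```

```text
at [ 0.473  -0.0832  0.1831] F [-0.2  0.4 -1. ] gap 0.051 t 10.375
dp [-0.1888 -0.0029  0.0233] turn [ 0.0025 -0.0002  0.1526]
```

View pics/c5.png

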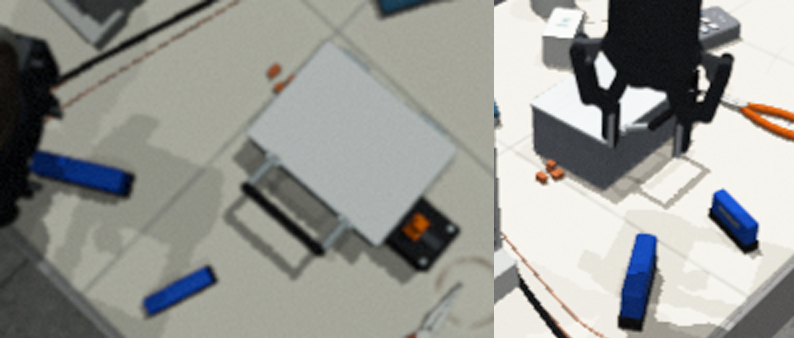

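The cover is clear, with all three chips on the worktop at right-panel (550,165), (557,172) and (541,176). The scraper is standing at left-panel (82,174). Next is the bar.

carry_out:
  targets:
    - {"jaw": 0.3,"dp": [-0.04,-0.001,0],"turn": [0,0,0.05]}
    - {"jaw": 0.3,"dp": [-0.09,-0.001,0],"turn": [0,0,0.1]}
    - {"jaw": 0.3,"dp": [-0.14,-0.002,0],"turn": [0,0,0.153]}
    - {"jaw": 0.3,"dp": [-0.189,-0.003,0.02],"turn": [-0.001,0,0.153]}
    - {"jaw": 0.3,"dp": [-0.189,-0.003,0.04],"turn": [-0.001,0,0.153]}
    - {"jaw": 0.3,"dp": [-0.189,-0.003,0.04],"turn": [-0.001,0,0.153]}

```text
t: 11.22
eef_pos: [0.4155, -0.2621, 0.1351]
tcp_rot: [-2.878, -1.25, 0.001]
contact_force: [0.2, 0.4, 0.9]
finger_gap: 0.0299
grip_force: 0.0
```

```bash
python3 - <<'E'
from h import *
goto(.42,-.2645,.08,47.1)
E
```

```text
at [ 0.4155 -0.2621  0.1351] F [0.2 0.4 0.9] gap 0.0299 t 11.225
dp [0.0013 0.0051 0.0551] turn [-0.0013 -0.0004 -0.0008]
```

carry_out:
  targets:
    - {"jaw": 0.3,"dp": [0.001,0.003,0.015],"turn": [-0.001,0,0]}
    - {"jaw": 0.3,"dp": [0.001,0.003,0.015],"turn": [-0.001,0,0]}
    - {"jaw": 0.3,"dp": [0.001,0.003,0.015],"turn": [-0.001,0,0]}

```text
t: 11.6
eef_pos: [0.4208, -0.2647, 0.1238]
tcp_rot: [2.875, 1.252, 0.005]
contact_force: [0.2, 0.3, 0.7]
finger_gap: 0.0304
grip_force: 0.0
```

```bash
python3 - <<'E'
from h import *
goto(.42,-.2645,.08,47.1)
E
```

```text
at [ 0.4208 -0.2647  0.1238] F [0.2 0.3 0.7] gap 0.0304 t 11.6
dp [-0.0004 -0.001   0.0437] turn [ 0.0021 -0.0002 -0.0002]
```

carry_out:
  targets:
    - {"jaw": 0.3,"dp": [0,-0.001,0.02],"turn": [0.001,0,0]}
    - {"jaw": 0.3,"dp": [0,-0.001,0.043],"turn": [0.001,0,0]}
    - {"jaw": 0.3,"dp": [0,-0.001,0.043],"turn": [0.001,0,0]}
    - {"jaw": 1,"dp": [0,-0.001,0.043],"turn": [0.001,0,0]}
    - {"jaw": 1,"dp": [0,-0.001,0.043],"turn": [0.001,0,0]}
    - {"jaw": 1,"dp": [0,-0.001,0.043],"turn": [0.001,0,0]}

```text
t: 12.35
eef_pos: [0.4211, -0.2654, 0.0819]
tcp_rot: [2.875, 1.251, 0.005]
contact_force: [2.4, -1.2, 1.6]
finger_gap: 0.0076
grip_force: 58.8
```

Gripped (round bar in soft pads). Now the gentle tug.

carry_out:
  targets:
    - {"jaw": 1,"dp": [0,0,-0.002],"turn": [0,0,0]}
    - {"jaw": 1,"dp": [0,0,-0.004],"turn": [0,0,0]}
    - {"jaw": 1,"dp": [0,0,-0.004],"turn": [0,0,0]}
    - {"jaw": 1,"dp": [0,0,-0.004],"turn": [0,0,0]}

```text
t: 12.85
eef_pos: [0.4215, -0.2658, 0.0855]
tcp_rot: [2.874, 1.25, 0.007]
contact_force: [6.9, -4.4, -3.9]
finger_gap: 0.0073
grip_force: 58.5
```

carry_out:
  targets:
    - {"jaw": 1,"dp": [0,0,-0.002],"turn": [0,0,0]}
    - {"jaw": 1,"dp": [0,0,-0.004],"turn": [0,0,0]}
    - {"jaw": 1,"dp": [0,0,-0.005],"turn": [0,0,0]}
    - {"jaw": 1,"dp": [0,0,-0.005],"turn": [0,0,0]}

```text
t: 13.35
eef_pos: [0.4223, -0.2666, 0.0908]
tcp_rot: [2.872, 1.249, 0.009]
contact_force: [9.8, -6.5, -5.3]
finger_gap: 0.0078
grip_force: 58.4
```

carry_out:
  targets:
    - {"jaw": 1,"dp": [0,0.001,-0.002],"turn": [0,0,0]}
    - {"jaw": 1,"dp": [0,0.002,-0.004],"turn": [0,0,0]}
    - {"jaw": 1,"dp": [0,0.003,-0.006],"turn": [0,0,0]}
    - {"jaw": 1,"dp": [0,0.003,-0.006],"turn": [0,0,0]}

```text
t: 13.85
eef_pos: [0.4232, -0.2674, 0.0959]
tcp_rot: [2.876, 1.251, 0.006]
contact_force: [6.2, -4.2, -6.7]
finger_gap: 0.0071
grip_force: 58.4
```

```bash
python3 - <<'E'
from h import *
s=observe();print(s['contact_force'],R.from_rotvec(s['tcp_rot']).as_matrix().round(3)[:,2])
a=get_image('side');b=get_image('top')
cv2.imwrite('pics/c6.png',np.hstack([cv2.resize(x,None,fx=3,fy=3,interpolation=cv2.INTER_CUBIC)[:450,:390] for x in (a[150:300,280:410,::-1],b[160:310,270:400,::-1])]))
E
```

```text
[ 6.18377595 -4.21463999 -6.74746545] [ 0.006 -0.004 -1.   ]
```

View pics/c6.png

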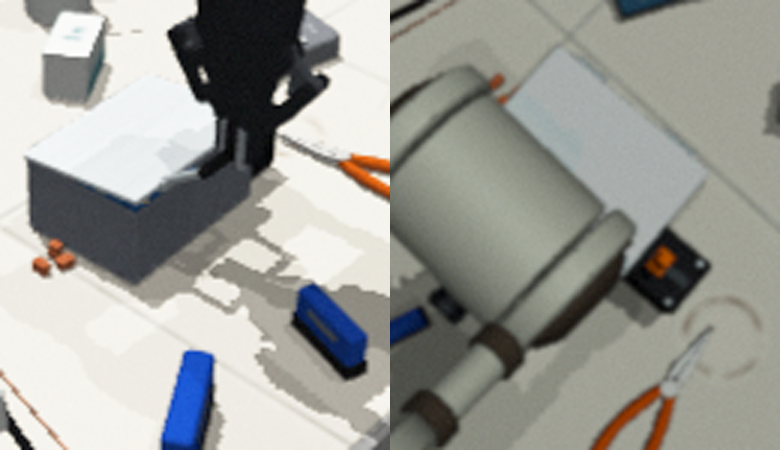

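The side crop shows the cover's front edge standing open, with a dark gap at (135,205). The bar has risen 14 mm with only a few N, well past the 6 mm play, so the cover is free and the catch stays untouched. I'll follow the arc up.

carry_out:
  targets:
    - {"jaw": 1,"dp": [0,0.003,-0.008],"turn": [0,0,0]}
    - {"jaw": 1,"dp": [0,0.0055,-0.016],"turn": [0,0,0]}
    - {"jaw": 1,"dp": [0,0.009,-0.0245],"turn": [0,0,0]}
    - {"jaw": 1,"dp": [0,0.013,-0.033],"turn": [0,0,0]}
    - {"jaw": 1,"dp": [0,0.018,-0.041],"turn": [0,0,0]}
    - {"jaw": 1,"dp": [0,0.023,-0.048],"turn": [0,0,0]}
    - {"jaw": 1,"dp": [0,0.023,-0.048],"turn": [0,0,0]}

```text
t: 14.82
eef_pos: [0.4389, -0.2817, 0.1437]
tcp_rot: [2.879, 1.253, 0.003]
contact_force: [2.6, 0.6, -3.2]
finger_gap: 0.0078
grip_force: 58.6
```

```bash
cat >> h.py <<'E'
def arc(th):
    a=np.radians(th)+np.arctan2(25,148);r=np.hypot(148,25)
    p0=np.array([.421,-.2655]);d=(148-r*np.cos(a))/1000
    goto(*(p0+XD*d),.0815+(r*np.sin(a)-25)/1000,47.1)
E
python3 - <<'E'
from h import *
s=observe();h=25+(s['eef_pos'][2]-.0815)*1000;print('theta from z',np.degrees(np.arcsin(h/150.1))-9.6)
for t in(33,39,45):arc(t)
E
```

```text
theta from z 25.899752453901748
at [ 0.4389 -0.2817  0.1437] F [ 2.6  0.6 -3.2] gap 0.0078 t 14.825
dp [-0.0002  0.0134 -0.0144] turn [ 0.0008 -0.0004 -0.0004]
at [ 0.4389 -0.2817  0.1437] F [ 2.6  0.6 -3.2] gap 0.0078 t 14.825
dp [-0.0002  0.0246 -0.0253] turn [ 0.0008 -0.0004 -0.0004]
at [ 0.4389 -0.2817  0.1437] F [ 2.6  0.6 -3.2] gap 0.0078 t 14.825
dp [-0.0001  0.037  -0.0351] turn [ 0.0008 -0.0004 -0.0004]
```

carry_out:
  targets:
    - {"jaw": 1,"dp": [0,0.006,-0.007],"turn": [0,0,0]}
    - {"jaw": 1,"dp": [0,0.013,-0.0145],"turn": [0,0,0]}
    - {"jaw": 1,"dp": [0,0.019,-0.02],"turn": [0,0,0]}
    - {"jaw": 1,"dp": [0,0.025,-0.0255],"turn": [0,0,0]}
    - {"jaw": 1,"dp": [0,0.031,-0.0305],"turn": [0,0,0]}
    - {"jaw": 1,"dp": [0,0.037,-0.035],"turn": [0,0,0]}
    - {"jaw": 1,"dp": [0,0.037,-0.035],"turn": [0,0,0]}
    - {"jaw": 1,"dp": [0,0.037,-0.035],"turn": [0,0,0]}

```text
t: 15.82
eef_pos: [0.4651, -0.3057, 0.1814]
tcp_rot: [-2.879, -1.253, -0.001]
contact_force: [-8.3, 12.2, 15.4]
finger_gap: 0.0076
grip_force: 59.3
```

```bash
python3 - <<'E'
from h import *
arc(45)
s=observe();p=s['eef_pos'];h=case(55,0);q=np.array([(p[:2]-h)@XD,p[2]+.0135-.07]);print('theta',np.degrees(np.arctan2(q[1],-q[0]))-9.6, np.linalg.norm(q))
a=get_image('side');b=get_image('top')
cv2.imwrite('pics/c7.png',np.hstack([cv2.resize(x,None,fx=2.5,fy=2.5,interpolation=cv2.INTER_CUBIC)[:475,:375] for x in (a[110:300,260:410,::-1],b[130:320,250:400,::-1])]))
E
```

```text
at [ 0.4651 -0.3057  0.1814] F [-8.3 12.2 15.4] gap 0.0076 t 15.825
dp [-0.0005  0.0013  0.0025] turn [-0.0004 -0.0004 -0.0002]
theta 45.556577762279375 0.15213804980704979
```

View pics/c7.png

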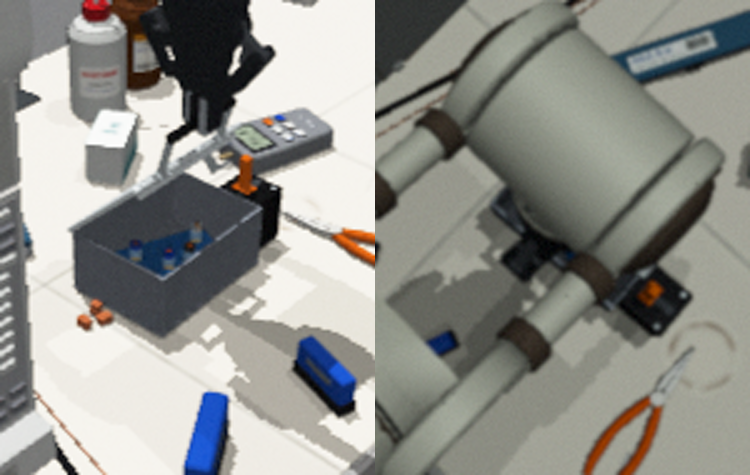

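The picture shows the cover held open about half way by the bar, with the chips on the worktop and the carton and scraper in place. The arm is pressing inward along the radius, so I'll ease that and settle.

carry_out:
  targets:
    - {"jaw": 1,"dp": [0,-0.001,-0.001],"turn": [0,0,0]}
    - {"jaw": 1,"dp": [0,-0.0015,-0.002],"turn": [0,0,0]}
    - {"jaw": 1,"dp": [0,-0.0015,-0.002],"turn": [0,0,0]}
    - {"jaw": 1,"dp": [0,-0.0015,-0.002],"turn": [0,0,0]}
    - {"jaw": 1,"dp": [0,-0.0015,-0.002],"turn": [0,0,0]}
    - {"jaw": 1,"dp": [0,-0.0015,-0.002],"turn": [0,0,0]}

```text
t: 16.68
eef_pos: [0.4647, -0.3053, 0.1812]
tcp_rot: [2.88, 1.253, 0.003]
contact_force: [0.7, 5.8, 2.6]
finger_gap: 0.007
grip_force: 59.0
```

```bash
python3 - <<'E'
from h import *
arc(45)
s=observe();p=s['eef_pos'];h=case(55,0);q=np.array([(p[:2]-h)@XD,p[2]+.0135-.07]);print('theta',np.degrees(np.arctan2(q[1],-q[0]))-9.6, np.linalg.norm(q),s['grip_force'])
E
```

```text
at [ 0.4647 -0.3053  0.1812] F [0.7 5.8 2.6] gap 0.007 t 16.675
dp [-0.0005  0.0019  0.0023] turn [ 0.0004 -0.0006 -0.0004]
theta 45.330835565051395 0.1523135822204025 58.97447884082794
```

The cover is steady at about 45° with low force and a firm grip, so I'm handing in.

```bash
python3 -c "
from cell import sign_off
print(sign_off())"
```

```text
the job is handed in; nothing more can be done
None
```

The three chips are wiped onto the worktop beside the case and the scraper block is standing back on the worktop; the tug showed the cover free, so I left the catch alone, and the job was handed in at about 17 s with the cover held by its bar at about 45°.

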